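# Switch on two bench circuits

## Robot

A 7-joint arm with a two-finger parallel gripper is mounted at the origin on a cart in front of the work surface, level with it; the furniture and walls round the work are solid. World frame = base frame: x ahead of the robot, y to its left, z up, the work surface at z = 0. Lengths are in m, angles in rad, forces in N, time in s.
With the tool pointing down it reaches from about 0.425 to 0.875 m from the base axis. Payload 4.7 kg.
Tool frame: the origin (TCP) lies midway between the tips of the shut fingers; the grasp point (between the pads) lies 19 mm behind it; z points along the fingers, y is the direction in which the jaws open and shut (so a half turn about z gives the same grasp; the last joint's range is limited). The gripper opens to 87 mm and grips with 3 to 60 N. Pads are 19 mm wide; open, the fingers measure 117 mm over their backs; the gripper's body (75 mm by 190 mm) begins 51 mm behind the grasp point.
Start: joints at [1.136, 0.321, -0.07, 1.45, 0.023, 1.371, -0.057], TCP at [0.282, -0.586, 0.223] pointing down, gripper open.
Joint ranges: [-2.86, 2.86], [-0.3, 2.09], [-1.38, 1.24], [0.06, 2.45], [-1.56, 4.7], [0.09, 2.05], [-2.69, 2.69]. Speed limits (rad/s): [2.57, 2.57, 3.14, 3.14, 3.14, 3.14, 3.14].

## Interface

Orientations are given as a rotation vector (axis times angle).
In Python, from bench import monitor, eyes, order gives the robot as it stands. The module is installed in compiled form; this text tells all that it offers.
- The arm moves only by the shell command python3 -m pendant 'ROWS' [FORCE]. ROWS is JSON, a list of rows, each a list of 3 entries, a list of its own where there are three numbers: the turn, a rotation vector about the tool's x, y, z in degrees, then the shift along the tool's x, y, z in m, then the gripper command: -1 is fully open, 1 is shut, values between are in proportion. In form: [[[rx, ry, rz], [tx, ty, tz], hand], ...]. A call has 1 to 8 rows; each row shifts and turns the commanded pose from where the row before left it, along the tool's axes as they then stand; what a row does not reach is not made up. A row lasts 1/8 s, in which the tool goes at most 62.5 mm and 10.7 degrees, less where a joint would pass 70% of its speed; a pose out of reach is approached as far as the arm can. A call is refused whole if a number of a shift passes 0.0625 or a number of a turn 10.7, either way. A call with a gripper value outside its range is refused whole. The fingers move at their own pace and stop on an object; FORCE is the grip in N (left out, the last holds). Time passes only in rows, so rows that do not move let the fingers close. It gives the time, the measured TCP pose, the force and the opening at its end, in the units of the state.
- monitor.get_state(): the state, without advancing time (a new reading comes with each control period).
- eyes.get_image(name): name is "scene" or "top" or "wrist"; returns a dict with "color" (420x560x3 uint8, red, green, blue), "range_z" (420x560 float32, m along the optical axis (not along the pixel's ray), 0 where there is no reading), "fx", "fy", "cx", "cy" (pixels), "k1" (the pictures are not rectified: a ray, as slopes to the right and down, at radius r is drawn at 1 + k1 r^2 times it, then the intrinsics apply), "world_to_cam" (4x4, takes a point from world to camera coordinates). Camera axes: x right, y up, looking along -z (the intrinsics and any distortion apply to the point x, -y, -z); pixel columns grow to the right and rows downward; lengths in m; the calibration is good to about 2 mm. A picture is of the moment at which its call begins.
- order.close_job(): hands the job in, once; it reports no verdict.
The state is a dict: "time": time; "joint_positions": joint angles; "qd": joint speeds; "joint_torque": joint torques, N m; "position": TCP position; "tool_rot": TCP orientation; "ft_force": force on the tool from outside, world axes, zero at the start; "torque": the same for the moment, N m; "grip_width": opening from 0.0 (shut) to 1.0 (fully open).
Only numpy, scipy, OpenCV 4.12 (cv2) and the standard library are available. Lean on these libraries where they do the work, as an engineer would, in place of code of your own. Each camera call takes 0.05 s, during which the arm holds its last target.

## Task

On the grey switch box, switch on the two circuits with the red and the blue toggle: push each lever right over from the front (off) to its stop at the back (on, the side with the small green dots). Leave the white toggle off and the yellow toggle on, just as they stand.

Things in the scene. Friction and masses are not known exactly. Their poses are not given: they have to be found in the camera images.
- red_tip (a point): Tip of the red-capped toggle, to be switched on (starts off). Fixed grey box 92x212x50, four toggles in a row, order varies, pivots 46 mm apart. Stick 8 mm thick; cap 24 long, 11-15 across. Pivot 52 mm below the tip along the stick, 58 mm above the worktop; black plate top at 56. z axis: along the stick, up; y: hinge, along the row; x: across the row, its level part pointing to the back (on side).
- white_tip (a point): Tip of the white-capped toggle, same size, axes and hinge as the red one, standing anywhere in the same row. It starts off (leaning to the front) and must stay so.
- blue_tip (a point): Tip of the blue-capped toggle, to be switched on (starts off). Size and axes as the red one. Off: leans 0.5 rad to the front (towards the robot); on: leans 0.5 rad to the back, where a small green dot marks each plate; a stop at either end. No spring: held by friction, about 1 N at the tip or 2.5 N near the plate moves it, and it stays where left. The box is turned at most 15 degrees.
- yellow_tip (a point): Tip of the yellow-capped toggle, same size, axes and hinge as the red one, standing anywhere in the same row. It starts on (leaning to the back) and must stay so.

How it is judged:
At the end, for the whole second after the job is handed in: The red and the blue lever lean to the back by at least 16 degrees past upright (the stop is at 29 degrees); the tips of the white and the yellow lever are within 12 mm of where they started (angle between each of red_tip, blue_tip's own x axis and vertical above 1.85 rad and distance of each of white_tip, yellow_tip from where it was at the start of the episode below 0.012 m); the robot touches nothing.
It fails at once if the white toggle is moved by more than 12 mm at its tip (distance of white_tip from where it was at the start of the episode above 0.012 m).
It fails at once if the yellow toggle is moved by more than 12 mm at its tip (distance of yellow_tip from where it was at the start of the episode above 0.012 m).
It also fails if it takes over 35 s, if anything falls off the work surface, if the arm or the gripper's body presses on something with over 40 N, if the wrist force passes 120 N, or if a joint passes its speed limit or range.

## Working session

There is one attempt and no reset: what is moved stays moved. The work goes in short steps, Python scripts to look and compute and a shell command to move; the robot and the scene stay as the last step left them, time stands still between calls to the robot, and variables do not carry over. Pictures are saved under pics/ and viewed, and the job is handed in when it is done.

```bash
mkdir -p pics; cat > h.py <<'E'
import numpy as np, cv2
from bench import monitor, eyes, order
from scipy.spatial.transform import Rotation as R
def grab(n):
    d=eyes.get_image(n); return d
def save(d,p): cv2.imwrite(p,cv2.cvtColor(d["color"],cv2.COLOR_RGB2BGR))
def world(d,u,v,z=None):
    K=np.array([[d["fx"],0,d["cx"]],[0,d["fy"],d["cy"]],[0,0,1]],float)
    pts=np.stack([np.atleast_1d(u),np.atleast_1d(v)],-1).astype(float)[:,None]
    s=cv2.undistortPoints(pts,K,np.array([d["k1"],0,0,0],float))[:,0]
    Z=d["range_z"][np.atleast_1d(v).astype(int),np.atleast_1d(u).astype(int)] if z is None else z
    p=np.stack([s[:,0]*Z,-s[:,1]*Z,-Z*np.ones(len(s)),np.ones(len(s))],-1)
    return (np.linalg.inv(d["world_to_cam"])@p.T).T[:,:3]
E
python3 - <<'E'
from h import *
s=monitor.get_state()
print({k:np.round(v,3) for k,v in s.items()})
for n in("scene","top"):
    d=grab(n); save(d,f"pics/{n}0.png")
    np.savez(f"{n}0.npz",**d)
    print(n,d["fx"],d["k1"],np.round(np.linalg.inv(d["world_to_cam"]),3))
    hsv=cv2.cvtColor(d["color"],cv2.COLOR_RGB2HSV)
    P=None
    for c,(a,b) in dict(red=(174,6),yellow=(20,35),blue=(100,125)).items():
        h=hsv[...,0]; m=((h>=a)|(h<=b)) if a>b else ((h>=a)&(h<=b))
        m&=(hsv[...,1]>130)&(hsv[...,2]>70)
        nn,l,st,ce=cv2.connectedComponentsWithStats(m.astype(np.uint8))
        for i in np.argsort(-st[1:,4])[:4]+1:
            if st[i,4]<15: continue
            v,u=np.where(l==i); w=world(d,u,v)
            print(c,st[i],np.round(np.median(w,0),3),w[:,2].max().round(3))
E
```

```text
{'time': np.float64(0.0), 'joint_positions': array([ 1.136,  0.322, -0.07 ,  1.452,  0.023,  1.371, -0.057]), 'qd': array([ 0.001,  0.001,  0.   , -0.001, -0.001, -0.   ,  0.001]), 'joint_torque': array([ 1.0000e-03, -4.9129e+01, -4.0300e-01, -3.1252e+01, -6.4000e-02,
        4.4000e-02,  0.0000e+00]), 'position': array([ 0.282, -0.585,  0.221]), 'tool_rot': array([-3.061e+00, -6.990e-01,  1.000e-03]), 'ft_force': array([ 0.078, -0.249,  0.28 ]), 'torque': array([ 0.056, -0.017, -0.012]), 'grip_width': np.float64(0.999)}
scene 384.77844614141986 -0.08949322466161719 [[ 0.838  0.237 -0.492  0.11 ]
 [-0.546  0.374 -0.749 -0.562]
 [ 0.007  0.897  0.443  0.505]
 [ 0.     0.     0.     1.   ]]
red [405 230  28  21 475] [ 0.717 -0.168  0.116] 0.505
red [511 192  24  16 279] [ 1.124 -0.186  0.112] 0.12
red [376 299  11  13 101] [ 0.521 -0.254  0.099] 0.505
red [417 152  12   6  42] [1.493 0.4   0.005] 0.505
yellow [370 276  11  15  96] [ 0.555 -0.206  0.097] 0.505
blue [309 173  40  24 505] [0.752 0.145 0.117] 0.505
blue [268 183  41  22 377] [0.738 0.316 0.024] 0.505
blue [405 160  20  17 252] [1.052 0.101 0.114] 0.138
blue [374 128  23  19 179] [1.465 0.562 0.035] 0.505
top 405.1424922682245 -0.019109537666508726 [[-0.009  0.988 -0.156  0.396]
 [-1.    -0.009 -0.003  0.094]
 [-0.004  0.156  0.988  0.985]
 [ 0.     0.     0.     1.   ]]
red [379 117  25  24 442] [ 0.727 -0.157  0.118] 0.122
red [431 214   8   9  49] [ 0.525 -0.247  0.102] 0.107
red [538 211   4   8  21] [ 0.54  -0.525  0.034] 0.038
yellow [409 199   8   9  56] [ 0.561 -0.2    0.101] 0.107
blue [219 110  31  18 399] [0.752 0.2   0.118] 0.985
blue [252 110  29  17 360] [0.754 0.125 0.118] 0.122
blue [151 135  49  14 170] [0.733 0.345 0.022] 0.049
blue [391 217   7   8  47] [ 0.521 -0.156  0.103] 0.985
```

View pics/scene0.png

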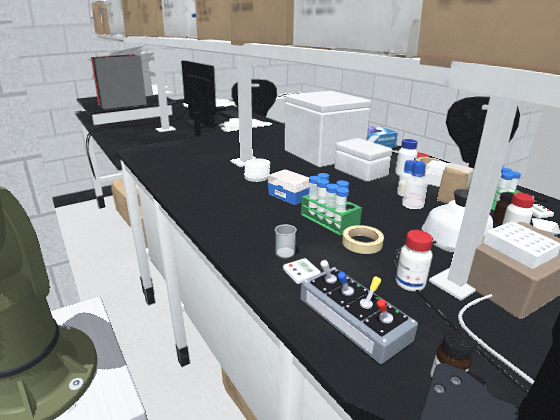

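View pics/top0.png

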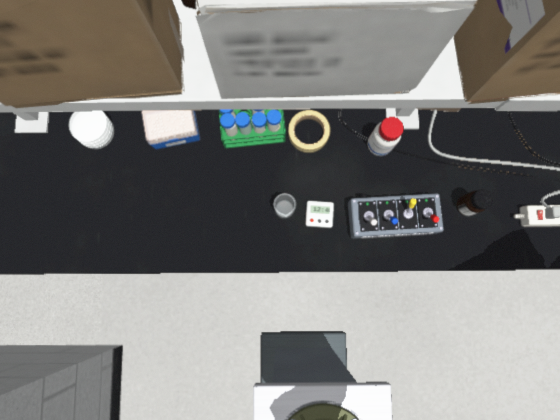

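The scene view shows the box at about (355,310). In the top view the row runs, left to right, white (374,222), blue (393,221), yellow (411,203) and red (434,219). The green dots are on the far side. Next I need precise positions, the box angle and nearby obstacles.

```bash
python3 - <<'E'
from h import *
for n in("top","scene"):
    d=dict(np.load(f"{n}0.npz"))
    v,u=np.mgrid[0:420,0:560]; v=v.ravel();u=u.ravel()
    w=world(d,u,v); ok=d["range_z"].ravel()>0
    m=ok&(abs(w[:,0]-.545)<.09)&(abs(w[:,1]+.18)<.15)&(w[:,2]>.04)&(w[:,2]<.062)
    r=cv2.minAreaRect(w[m][:,:2].astype(np.float32)*1000); print(n,"box",r)
    hsv=cv2.cvtColor(d["color"],cv2.COLOR_RGB2HSV).reshape(-1,3)
    near=ok&(abs(w[:,0]-.545)<.06)&(abs(w[:,1]+.18)<.12)&(w[:,2]>.075)&(w[:,2]<.125)
    # cluster by position along the row
    for k in range(4):
        y0=-.11-.0457*k
        c=near&(abs(w[:,1]-y0)<.018)
        if c.sum()<4: print(k,'none');continue
        p=w[c]; t=p[p[:,2]>p[:,2].max()-.012]
        print(k,c.sum(),"mean",np.round(p.mean(0),4),"top",np.round(t.mean(0),4),p[:,2].max().round(3),"col",np.median(d["color"].reshape(-1,3)[c],0))
    b=ok&(w[:,2]>.12)&(w[:,0]>.35)&(w[:,0]<.75)&(w[:,1]<.1)&(w[:,1]>-.5)
    if n=="top":
        q=w[b]; print("high",len(q)); 
        for z in(.12,.2,.3,.4,.6): 
            s=q[q[:,2]>z]; print(z,len(s),s.min(0).round(3) if len(s) else '',s.max(0).round(3) if len(s) else '')
        b=ok&(w[:,2]>.02)&(w[:,0]>.4)&(w[:,0]<.65)&(w[:,1]<-.30)&(w[:,1]>-.42); print("bottle",w[b].min(0),w[b].max(0))
s=monitor.get_state(); print(np.round(R.from_rotvec(s["tool_rot"]).as_matrix(),3),s["position"])
E
```

```text
top box ((542.3841552734375, -178.68133544921875), (93.21095275878906, 213.97874450683594), 2.6979384422302246)
0 51 mean [ 0.5217 -0.1098  0.0993] top [ 0.5196 -0.1103  0.1029] 0.108 col [186. 182. 182.]
1 51 mean [ 0.524  -0.1554  0.0989] top [ 0.5212 -0.1561  0.1037] 0.109 col [ 57.  96. 166.]
2 65 mean [ 0.5593 -0.1998  0.0967] top [ 0.5627 -0.1998  0.1027] 0.107 col [210. 191.  77.]
3 55 mean [ 0.5275 -0.2474  0.0981] top [ 0.5251 -0.2478  0.1022] 0.107 col [175.  56.  52.]
high 31108
0.12 31108 [ 0.631 -0.314  0.12 ] [0.748 0.1   0.658]
0.2 31059 [ 0.631 -0.314  0.425] [0.736 0.1   0.658]
0.3 31059 [ 0.631 -0.314  0.425] [0.736 0.1   0.658]
0.4 31059 [ 0.631 -0.314  0.425] [0.736 0.1   0.658]
0.6 9090 [ 0.632 -0.198  0.6  ] [0.685 0.1   0.658]
bottle [ 0.54535312 -0.38774315  0.02008449] [ 0.63707338 -0.30006479  0.45059009]
scene box ((539.3976440429688, -182.84921264648438), (94.57408142089844, 211.29969787597656), 2.9451956748962402)
0 87 mean [ 0.5175 -0.1172  0.0955] top [ 0.515  -0.1169  0.1014] 0.107 col [172. 173. 177.]
1 86 mean [ 0.5188 -0.1629  0.0958] top [ 0.5166 -0.1625  0.102 ] 0.107 col [ 58.   95.5 172.5]
2 135 mean [ 0.5547 -0.2057  0.0942] top [ 0.5578 -0.2055  0.1018] 0.107 col [249. 239. 116.]
3 97 mean [ 0.5218 -0.254   0.0959] top [ 0.5199 -0.2534  0.1013] 0.106 col [192.  66.  66.]
[[ 0.901  0.434 -0.001]
 [ 0.434 -0.901  0.002]
 [-0.    -0.002 -1.   ]] [ 0.28178526 -0.5851963   0.22154994]
```

```bash
python3 -m pendant '[[[0,0,10],[0,0,0],1],[[0,0,10],[0,0,0],1],[[0,0,2.9],[0,0,0],1],[[0,0,0],[0,0,0],1]]' 20; python3 -m pendant '[[[0,0,0],[0.027,-0.040,0],1],[[0,0,0],[0.027,-0.040,0],1],[[0,0,0],[0.027,-0.040,0],1],[[0,0,0],[0.027,-0.040,0],1],[[0,0,0],[0.027,-0.040,0],1],[[0,0,0],[0.027,-0.040,0],1],[[0,0,0],[0.027,-0.040,0],1],[[0,0,0],[0.027,-0.040,0],1]]'; python3 -m pendant '[[[0,0,0],[0,0,0],1],[[0,0,0],[0,0,0],1]]'
python3 - <<'E'
from h import *
s=monitor.get_state(); M=R.from_rotvec(s["tool_rot"]).as_matrix()
print(s["position"],M.round(3),s["ft_force"],s["grip_width"])
for n,p in dict(red=(.484,-.253,.085)).items(): print(n,M.T@(np.array(p)-s["position"]))
d=grab("wrist");save(d,"pics/w1.png")
E
```

```text
time: 0.6
position: [0.2819, -0.5854, 0.222]
tool_rot: [-3.14, -0.078, 0.001]
ft_force: [0.3, -1.0, 0.2]
grip_width: 0.631
time: 1.6
position: [0.4826, -0.254, 0.2225]
tool_rot: [3.14, 0.079, 0.0]
ft_force: [1.1, 0.3, -0.5]
grip_width: 0.01
time: 1.85
position: [0.4815, -0.2561, 0.2224]
tool_rot: [3.14, 0.078, -0.001]
ft_force: [0.9, -1.5, 0.9]
grip_width: 0.004
[ 0.48154248 -0.25610901  0.22238365] [[ 0.999  0.05  -0.001]
 [ 0.049 -0.999 -0.001]
 [-0.001  0.001 -1.   ]] [ 0.90134631 -1.4883333   0.94878302] 0.004283218070326818
red [ 0.00271451 -0.00307688  0.13737954]
```

View pics/w1.png

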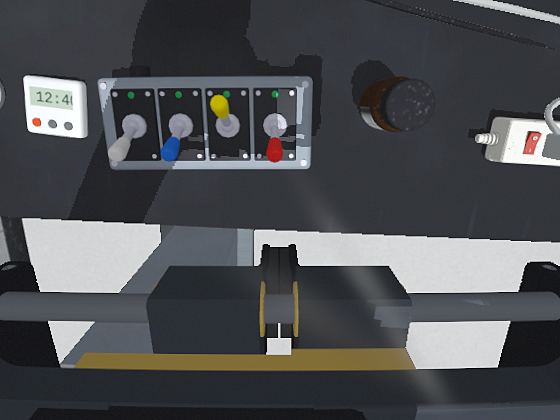

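The wrist view shows the shut fingers at (280,345), in line with the red lever at (275,150). The rest of the row is white (122,148), blue (172,148) and yellow (220,105). I'll lower the tool in front of red.

```bash
python3 -m pendant '[[[0,0,0],[0,-0.003,0.035],1],[[0,0,0],[0,0,0.035],1],[[0,0,0],[0,0,0.035],1],[[0,0,0],[0,0,0.032],1],[[0,0,0],[0,0,0],1],[[0,0,0],[0,0,0],1]]'
python3 - <<'E'
from h import *
d=grab("scene");cv2.imwrite("pics/s2.png",cv2.resize(cv2.cvtColor(d["color"][220:400,250:490],cv2.COLOR_RGB2BGR),None,fx=3,fy=3))
d=grab("wrist");save(d,"pics/w2.png")
E
```

```text
time: 2.65
position: [0.4822, -0.2537, 0.0868]
tool_rot: [3.14, 0.075, 0.002]
ft_force: [0.6, -0.3, -0.1]
grip_width: 0.005
```

View pics/s2.png

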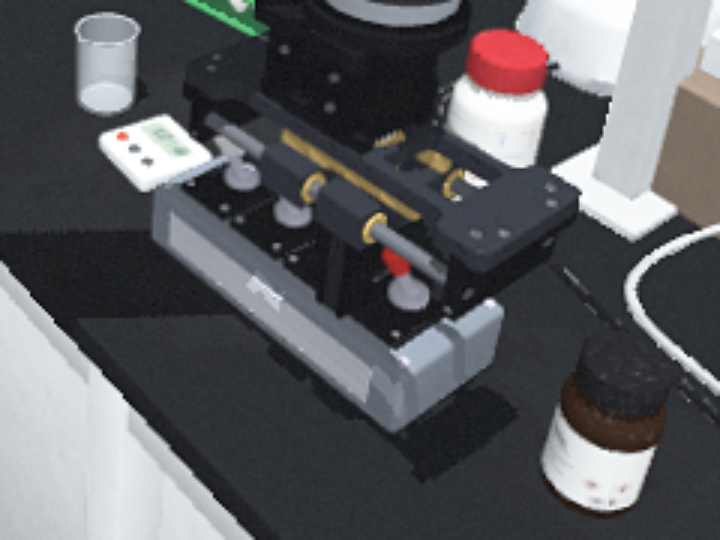

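View pics/w2.png

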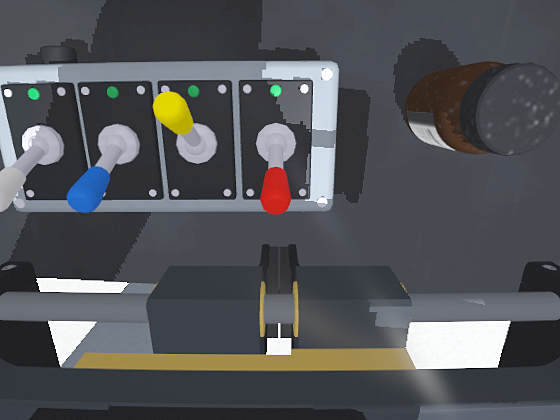

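The scene view shows the finger in front of the red lever. In the wrist view it is in line with red (275,190), with yellow (172,112) well to the side. I'll push red gradually.

```bash
python3 -m pendant '[[[0,0,0],[0.010,0,0],1],[[0,0,0],[0.010,0,0],1],[[0,0,0],[0.010,0,0],1],[[0,0,0],[0.010,0,0],1],[[0,0,0],[0.010,0,0],1],[[0,0,0],[0.003,0,0],1],[[0,0,0],[0,0,0],1]]'
python3 - <<'E'
from h import *
d=grab("wrist");save(d,"pics/w3.png")
E
```

```text
time: 3.62
position: [0.5352, -0.2496, 0.0854]
tool_rot: [-3.14, -0.078, -0.001]
ft_force: [0.6, -0.3, 0.5]
grip_width: 0.007
```

View pics/w3.png

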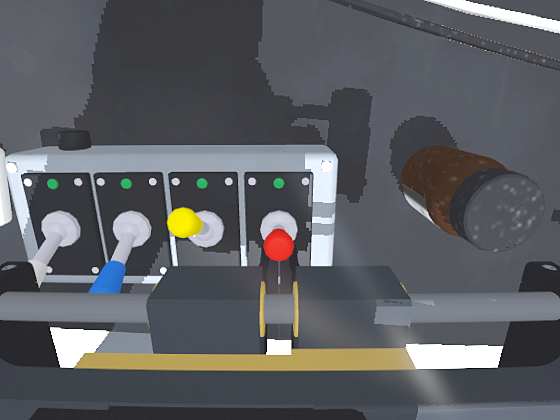

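The wrist view shows red moved and close to the yellow lever's lean (red at (278,245), yellow at (185,222)). I'll keep pushing in small steps and watch the force.

```bash
python3 -m pendant '[[[0,0,0],[0.005,0,0],1],[[0,0,0],[0,0,0],1]]'; python3 -m pendant '[[[0,0,0],[0.003,0,0],1],[[0,0,0],[0,0,0],1]]';  python3 -m pendant '[[[0,0,0],[0.002,0,0],1],[[0,0,0],[0,0,0],1]]'
python3 - <<'E'
from h import *
d=grab("wrist");save(d,"pics/w4.png")
E
```

```text
time: 3.92
position: [0.5397, -0.2495, 0.0852]
tool_rot: [-3.14, -0.077, 0.001]
ft_force: [-0.5, -0.7, -1.1]
grip_width: 0.008
time: 4.18
position: [0.5425, -0.2494, 0.0852]
tool_rot: [-3.14, -0.077, 0.001]
ft_force: [-1.3, -0.1, -0.8]
grip_width: 0.008
time: 4.42
position: [0.5446, -0.2494, 0.0853]
tool_rot: [-3.141, -0.077, 0.001]
ft_force: [-1.5, -0.3, -2.4]
grip_width: 0.009
```

View pics/w4.png

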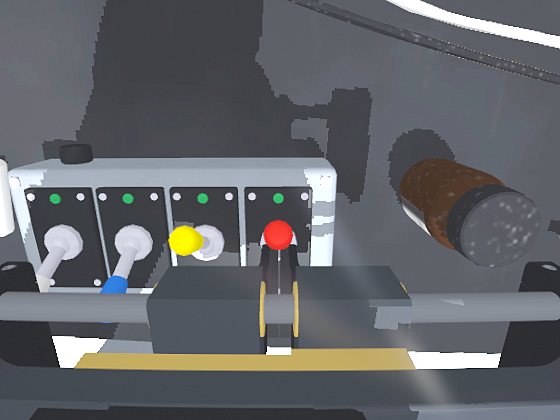

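```bash
python3 -m pendant '[[[0,0,0],[0.002,0,0],1],[[0,0,0],[0,0,0],1]]'; python3 -m pendant '[[[0,0,0],[0.001,0,0],1],[[0,0,0],[0,0,0],1]]'
```

```text
time: 4.72
position: [0.545, -0.2494, 0.0852]
tool_rot: [-3.14, -0.076, 0.006]
ft_force: [-6.9, 0.3, -0.5]
grip_width: 0.004
time: 4.97
position: [0.5452, -0.2494, 0.0851]
tool_rot: [-3.14, -0.076, 0.009]
ft_force: [-8.4, 0.2, 2.2]
grip_width: 0.003
```

Red is at its stop: the force rose to 8 N with almost no travel. I'll back off and shift over to blue.

```bash
python3 -m pendant '[[[0,0,0],[-0.022,0,0],1],[[0,0,0],[-0.022,0,0],1],[[0,0,0],[-0.022,0,0],1],[[0,0,0],[0,0,0],1],[[0,0,0],[0,-0.031,0],1],[[0,0,0],[0,-0.031,0],1],[[0,0,0],[0,-0.030,0],1],[[0,0,0],[0,0,0],1]]'
python3 - <<'E'
from h import *
d=grab("wrist");save(d,"pics/w5.png")
E
```

```text
time: 5.98
position: [0.4797, -0.1575, 0.0864]
tool_rot: [-3.14, -0.086, -0.005]
ft_force: [0.9, -0.3, 0.1]
grip_width: 0.007
```

View pics/w5.png

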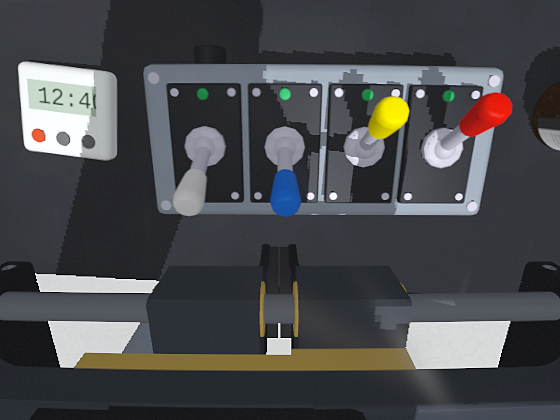

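Red now leans back parallel to yellow, at (488,112) and (390,118). The fingers are in line with blue (285,192). Pushing blue next.

```bash
python3 -m pendant '[[[0,0,0],[0.010,0.001,0],1],[[0,0,0],[0.010,0.001,0],1],[[0,0,0],[0.010,0,0],1],[[0,0,0],[0.010,0,0],1],[[0,0,0],[0.010,0,0],1],[[0,0,0],[0.006,0,0],1],[[0,0,0],[0,0,0],1]]'; python3 -m pendant '[[[0,0,0],[0.002,0,0],1],[[0,0,0],[0,0,0],1]]'; python3 -m pendant '[[[0,0,0],[0.002,0,0],1],[[0,0,0],[0,0,0],1]]'
```

```text
time: 6.9
position: [0.5339, -0.1596, 0.0853]
tool_rot: [-3.14, -0.078, -0.0]
ft_force: [-1.1, 0.6, 0.2]
grip_width: 0.008
time: 7.15
position: [0.535, -0.1596, 0.0853]
tool_rot: [-3.141, -0.077, 0.001]
ft_force: [-2.0, -0.4, -0.6]
grip_width: 0.004
time: 7.4
position: [0.537, -0.1595, 0.0853]
tool_rot: [-3.141, -0.077, 0.001]
ft_force: [-2.5, 0.9, -1.9]
grip_width: 0.005
```

```bash
python3 -m pendant '[[[0,0,0],[0.002,0,0],1],[[0,0,0],[0,0,0],1]]'; python3 -m pendant '[[[0,0,0],[0.002,0,0],1],[[0,0,0],[0,0,0],1]]'; python3 -m pendant '[[[0,0,0],[0.0015,0,0],1],[[0,0,0],[0,0,0],1]]'
```

```text
time: 7.65
position: [0.5395, -0.1593, 0.0855]
tool_rot: [-3.14, -0.078, -0.0]
ft_force: [-2.2, 1.6, -1.7]
grip_width: 0.005
time: 7.9
position: [0.5402, -0.1593, 0.0853]
tool_rot: [-3.14, -0.077, 0.005]
ft_force: [-4.8, 0.7, 1.0]
grip_width: 0.001
time: 8.15
position: [0.5404, -0.1593, 0.0851]
tool_rot: [-3.14, -0.077, 0.009]
ft_force: [-7.4, 1.5, 2.7]
grip_width: 0.006
```

Blue is at its stop. I'll retract, rise and check.

```bash
python3 -m pendant '[[[0,0,0],[-0.022,0,0],1],[[0,0,0],[-0.022,0,0],1],[[0,0,0],[-0.022,0,0],1],[[0,0,0],[0,0,0],1],[[0,0,0],[0,0,-0.035],1],[[0,0,0],[0,0,-0.035],1],[[0,0,0],[0,0,-0.035],1],[[0,0,0],[0,0,-0.035],1]]';python3 -m pendant '[[[0,0,0],[0,0.04,0],1],[[0,0,0],[0,0.04,0],1],[[0,0,0],[0,0.04,0],1],[[0,0,0],[0,0.04,0],1],[[0,0,0],[0,0,0],1],[[0,0,0],[0,0,0],1]]'
python3 - <<'E'
from h import *
from numpy.linalg import norm
def tops(d):
    v,u=np.mgrid[0:420,0:560]; v=v.ravel();u=u.ravel(); w=world(d,u,v); ok=d["range_z"].ravel()>0; o=[]
    for k in range(4):
        c=ok&(abs(w[:,0]-.545)<.06)&(abs(w[:,1]+.112+.0457*k)<.018)&(w[:,2]>.075)&(w[:,2]<.125)
        p=w[c]
        if len(p)<4: o.append([0,0,0]);continue
        o.append(p[p[:,2]>p[:,2].max()-.012].mean(0))
    return np.array(o)
for n in("scene","top"):
    d=grab(n);save(d,f"pics/{n}9.png"); a=tops(dict(np.load(f"{n}0.npz")));b=tops(d)
    print(n,b.round(4),"\nmoved",(b-a).round(4))
d=grab("wrist");save(d,"pics/w9.png"); print(monitor.get_state()["position"],monitor.get_state()["ft_force"])
E
```

```text
time: 9.15
position: [0.4788, -0.1626, 0.2276]
tool_rot: [3.14, 0.078, 0.005]
ft_force: [0.8, 0.7, -0.7]
grip_width: 0.006
time: 9.9
position: [0.4862, -0.3218, 0.2257]
tool_rot: [-3.14, -0.078, -0.002]
ft_force: [0.1, 0.3, -0.1]
grip_width: 0.007
scene [[ 0.515  -0.1167  0.1015]
 [ 0.5567 -0.1598  0.0997]
 [ 0.5579 -0.2056  0.102 ]
 [ 0.5618 -0.2515  0.0998]] 
moved [[ 0.      0.0002  0.0001]
 [ 0.0402  0.0026 -0.0023]
 [ 0.0001 -0.0001  0.0002]
 [ 0.0418  0.0019 -0.0016]]
top [[ 0.5194 -0.1103  0.1036]
 [ 0.5625 -0.154   0.1019]
 [ 0.5629 -0.1998  0.1032]
 [ 0.5673 -0.246   0.1021]] 
moved [[-0.0002 -0.      0.0007]
 [ 0.0414  0.0021 -0.0018]
 [ 0.0002  0.      0.0005]
 [ 0.0422  0.0018 -0.0002]]
[ 0.48579758 -0.3210077   0.22589283] [ 0.23914621 -0.92075737  0.35303474]
```

View pics/scene9.png

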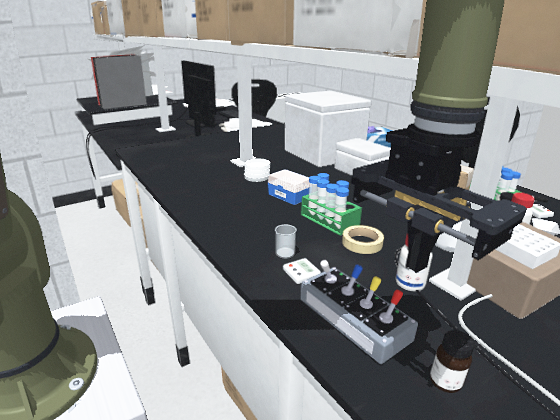

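View pics/w9.png

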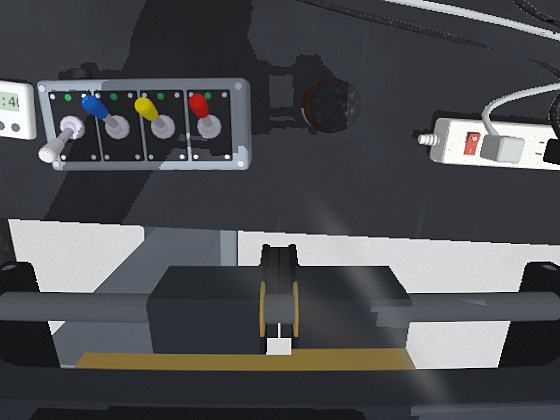

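The wrist view shows blue (95,107), yellow (148,110) and red (200,105) all leaning back by the same amount. White (52,150) is still at the front, and the arm is clear.

```bash
python3 -c "
from bench import order
print(order.close_job())"
```

```text
the job is handed in; nothing more can be done
None
```

I switched on the red and blue toggles by pushing each from the front with the shut fingers until it reached its stop, then backed the arm off and handed the job in at about 10 s. No verdict was reported back.

- **Red and blue:** in the last camera check their tips had moved about 40–42 mm to the back, and both lean parallel to the yellow lever. At the stops the contact force was about 7–8 N.
- **White and yellow:** both measured within 1 mm of where they started.
- **Arm:** it was clear of everything at hand-in, with the wrist force about 1 N, no more than sensor noise.

No check failed. The scene and top cameras differed by about 5–7 mm in absolute position, more than the stated 2 mm calibration. Both agreed on the movements to about 2 mm, so the result does not depend on that difference.

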